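# Power up the entryway charger and test its pad

### The job

Switch on the charger's grey isolator by turning its red handle clockwise to the on stop, then lift the yellow tester out of its wooden block and touch its sprung pin to the orange dot on the black charging pad, square to the sloping face and pressed lightly so that the pin goes only part of the way in. Finish while still holding the tester there like that, and leave the other things on the shelf where they are.

Things in the scene. Friction and masses are not known exactly. Their poses are not given: they have to be found in the camera images.
- handle (a joint): angle of the isolator's red rotary handle (rad): 0 = off stop, 1.4 = on stop; it grows as the handle turns clockwise seen from above. Friction (about 0.08 N m) holds it where it is left
- handle_grip (a point): centre of the red handle bar, on its vertical turning axis, about 81 mm above the shelf. The bar is 56 mm long along x, 14 mm thick along y (grip across y), 32 mm high: its top 16 mm above this point, a round red disc 52 mm across 16 mm below. The frame turns with the handle, z up. White mark on the bar's +x end
- isolator: fixed grey housing under the red handle, 90 x 90 mm, 57 mm high with its white face plate, origin at the centre of its underside; white tick = off, green tick = on
- tester_grip (a point): centre of the yellow square head (24 x 24 mm across x and y, 60 mm long along z) of the pen-like loose tester (70 to 115 g). z points from pin to head, up at the start. Below the head: a black barrel 14 mm thick, 58 mm long, then the brass pin, its tip 104 mm from this point along -z. The head's shoulder rests on the block's top
- block: fixed dark wooden block, 80 x 80 mm, 85 mm high, origin at the centre of its underside; the tester's barrel and pin hang 74 mm deep in its open 19 mm hole. Block and isolator may swap sides
- pin_tip (a point): rounded tip (6 mm across) of the tester's sprung brass pin; same axes as tester_grip
- pin (a joint): how far the sprung pin is pushed into the tester (m): 0 free, 0.012 fully in; it takes 1 N to start and 200 N/m more, 3.4 N at full travel, rigid after that
- spot (a point): centre of the orange dot (16 mm across) on the black round charging pad (100 mm across), on its surface about 65 mm above the shelf; z is the outward normal of the pad's face, leaning 0.38 rad (22 degrees) from vertical towards the charger's front; x points up the slope. The dot lies 14 mm up the slope (+x) and 12 mm towards -y from the pad's centre. Fixed aluminium stand, 130 x 110 mm
- pad: the black charging pad, a disc 100 mm across and 10 mm thick on the sloping stand; origin at the centre of its underside, z the outward normal of its face
- paperweight: glass paperweight: clear glass, 68 mm across, 48 mm high; loose, leave alone; origin at the centre of its underside
- watch: smartwatch: silver, 138 x 36 mm, 12 mm high; loose, leave alone; origin at the centre of its underside
- glasses_case: sunglasses case: green plastic, 65 x 160 mm, 45 mm high; loose, leave alone; origin at the centre of its underside
- key_fob: key fob: steel, 60 x 34 mm, 12 mm high, with a key ring; loose, leave alone; origin at the centre of its underside
- key_bowl: key bowl: blue ceramic, 120 mm across, 45 mm high; loose, leave alone; origin at the centre of its underside
- spray: spray bottle: white bottle, 48 mm across, 130 mm high; loose, leave alone; origin at the centre of its underside
Things that resemble listed ones, but are neither listed nor needed, are in the scene too. Of the things like the part that bears tester_grip, leave any that is turquoise; of the rest the smaller one is meant.

How it is judged:
By the outcome, as a careful person would: the job done as asked, in the order asked, and still so for the second after the job is handed in, while the arm keeps its last pose, push and grip.
It also fails if it takes over 53 s, if anything falls off the work surface, if the arm or the gripper's body presses on something with over 40 N, if the wrist force passes 120 N, or if a joint passes its speed limit or range.

### The arm

A 6-joint arm with a two-finger parallel gripper is mounted at the origin on the work surface. World frame = base frame: x ahead of the robot, y to its left, z up, the work surface at z = 0. Lengths are in mm, angles in rad, forces in N, time in s.
With the tool pointing down it reaches from about 350 to 850 mm from the base axis. Payload 8.1 kg.
Tool frame: the origin (TCP) lies where the fingers leave the gripper's body, on its centre line; the fingertips stand 73 mm ahead of it and the grasp point (between the pads) lies arm.grip_point_offset ahead of it (arm.grip_point_offset is the distance from the TCP to the grasp point, in mm); z points along the fingers, y is the line along which they close (so a half turn about z gives the same grasp; the last joint's range is limited). The gripper opens to 85 mm and grips with 20 to 120 N. Pads are 22 mm wide; open, the fingers measure 114 mm over their backs; the gripper's body (76 mm by 85 mm) begins 54 mm behind the grasp point. The pads swing forward as they close: fully open they stand 13 mm farther back than shut.
Start: joints at [1.209, 0.13, 1.488, -0, 1.523, -0.085], TCP at [163.945, 577.172, 303.892] pointing down, gripper open.
Joint ranges: [-2.96, 2.96], [-0.89, 2.26], [0.02, 2.5], [-1.34, 4.48], [0, 2.73], [-2.66, 2.66]. Speed limits (rad/s): [2.39, 2.39, 2.79, 3.14, 3.14, 3.14].

### API

Orientations are given as [roll, pitch, yaw] about the fixed x, y, z axes, in that order (R = Rz(yaw) Ry(pitch) Rx(roll)).
In Python, from rig import status, vision, order, arm gives the robot as it stands.
- The arm moves only by the tool drive_tool, never from a script. Its argument "steps" is a list that holds one entry, the list of rows, each a list of 7 numbers: the shift along the tool's x, y, z in mm, then the turn, a rotation vector about the tool's x, y, z in rad, then the closure, from 0 (fully open) to 1 (shut). In form: [[[tx, ty, tz, wx, wy, wz, hand], ...]]. A call has 1 to 8 rows; each row is the pose to reach, as a shift and turn from the pose commanded when the call began, along the tool's axes at that moment; what a row does not reach only later rows make up. A row lasts 1/10 s, in which the tool goes at most 50 mm and 8.59 degrees, less where a joint would pass 70% of its speed; a pose out of reach is approached as far as the arm can. A call with a gripper value outside its range is refused whole. The fingers move at their own pace and stop on an object; the grip force is fixed at half the most. Time passes only in rows, so rows that repeat a pose let the fingers close. It gives the time, the measured TCP pose, the force, the opening and the grip force at its end, in the units of the state.
- status.observe(): the state, without advancing time (a new reading comes with each control period).
- vision.snapshot(name): name is "scene" or "top" or "wrist"; returns a dict with "color" (384x512x3 uint8, blue, green, red), "fx", "fy", "cx", "cy" (pixels), "R" (3x3) and "t" (3): a world point X has camera coordinates R X + t; the wrist camera has in their place "mount" (4x4, takes a point from camera to tool coordinates, whose origin is the TCP and whose axes are the flange's). Camera axes: x right, y down, z forward; pixel columns grow to the right and rows downward; lengths in mm; the calibration is good to about 2 mm. The wrist camera is an equidistant fisheye: a pixel r from the principal point sees the ray r / f radians off the axis. A picture is of the moment at which its call begins: read the wrist's pose just before it. There is no depth.
- order.finish_job(): hands the job in; it is judged then, once.
The state is a dict: "clock": time; "qpos": joint angles; "joint_velocities": joint speeds; "effort": joint torques, N m; "eef_pos": TCP position; "eef_rot": TCP orientation; "ft_force": force on the tool from outside, world axes, zero at the start; "torque": the same for the moment, N m; "width": finger opening in mm; "grip_force": force on a finger pad.
Only numpy, scipy, OpenCV 4.12 (cv2) and the standard library are available. Lean on these libraries where they do the work, as an engineer would, in place of code of your own. Each camera call takes 0.05 s, during which the arm holds its last target. There are 200 camera calls.

## Working session

There is one attempt and no reset: what is moved stays moved. The work goes in short steps, Python scripts to look and compute and a tool call to move; the robot and the scene stay as the last step left them, time stands still between calls to the robot, and variables do not carry over. Pictures are saved under pics/ and viewed, at most 10 in all, crops included, and the job is handed in when it is done.

Besides the shell and the picture viewer there is one more tool, called after "Call:" as a command line: name --argument value ..., lists and objects as JSON in quotes. drive_tool: Moves the arm, as the interface text tells. Its arguments: {"type":"object","properties":{"steps":{"type":"array"}},"required":["steps"]}

```bash
mkdir -p pics; ls; python3 - <<'E'
from rig import status, vision, order, arm
import cv2, numpy as np, pickle
s=status.observe(); print({k:np.round(v,3).tolist() for k,v in s.items()}); print(arm.grip_point_offset, dir(arm))
d={n:vision.snapshot(n) for n in("scene","top","wrist")}
d['state']=s
pickle.dump(d,open('d0.pkl','wb'))
for n in("scene","top","wrist"):
    cv2.imwrite(f'pics/{n}0.png',d[n]['color'])
    print(n,{k:np.round(v,3).tolist() for k,v in d[n].items() if k!='color'})
a=np.vstack([d['scene']['color'],])
cv2.imwrite('pics/a0.png',cv2.resize(d['scene']['color'],(800,600),interpolation=cv2.INTER_CUBIC))
cv2.imwrite('pics/b0.png',cv2.resize(d['top']['color'],(800,600),interpolation=cv2.INTER_CUBIC))
E
```

```text
pics
{'clock': 0.0, 'qpos': [1.209, 0.131, 1.489, 0.0, 1.523, -0.085], 'joint_velocities': [-0.002, 0.001, 0.001, -0.001, 0.001, 0.0], 'effort': [-0.003, -56.935, -50.057, -0.0, 0.014, -0.0], 'eef_pos': [163.797, 576.778, 302.855], 'eef_rot': [-3.14, -0.0, 2.865], 'ft_force': [-0.051, 0.035, -0.546], 'torque': [0.012, -0.008, 0.024], 'grip_force': 0.0, 'width': 85.071}
53.900000000000006 ['IKError', '__class__', '__delattr__', '__dict__', '__dir__', '__doc__', '__eq__', '__format__', '__ge__', '__getattribute__', '__getstate__', '__gt__', '__hash__', '__init__', '__init_subclass__', '__le__', '__lt__', '__module__', '__ne__', '__new__', '__reduce__', '__reduce_ex__', '__repr__', '__setattr__', '__sizeof__', '__str__', '__subclasshook__', '__weakref__', 'grip_point_offset']
scene {'fx': 451.555, 'fy': 451.555, 'cx': 260.533, 'cy': 188.173, 'R': [[0.77, 0.638, -0.005], [0.478, -0.582, -0.658], [-0.422, 0.505, -0.753]], 't': [-434.413, -225.673, 1637.815]}
top {'fx': 384.817, 'fy': 384.817, 'cx': 255.702, 'cy': 191.01, 'R': [[-0.008, -1.0, -0.013], [-0.994, 0.01, -0.11], [0.11, 0.012, -0.994]], 't': [-12.261, 602.435, 1079.47]}
wrist {'fx': 297.319, 'fy': 297.319, 'cx': 254.359, 'cy': 193.086, 'mount': [[0.0, -0.964, -0.264, 67.001], [1.0, 0.0, -0.001, 0.931], [0.001, -0.264, 0.964, -69.472], [0.0, 0.0, 0.0, 1.0]]}
```

View pics/a0.png

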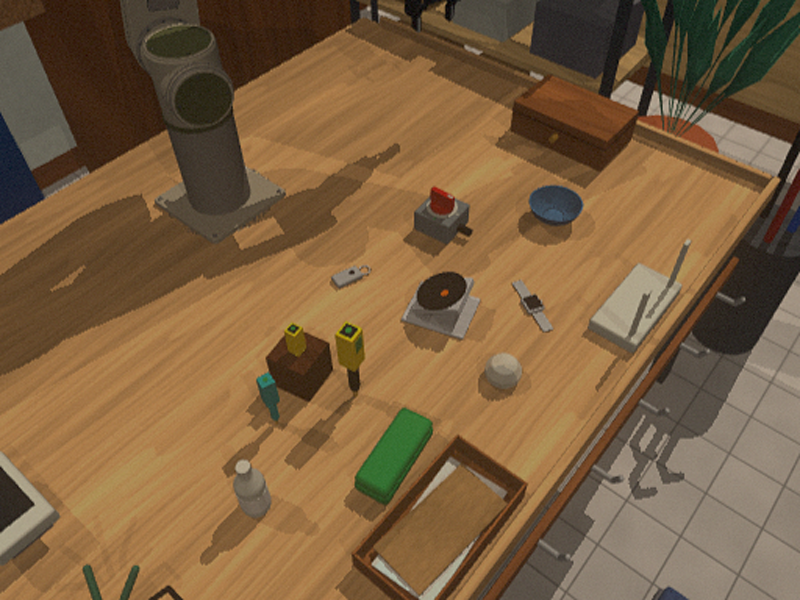

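View pics/b0.png

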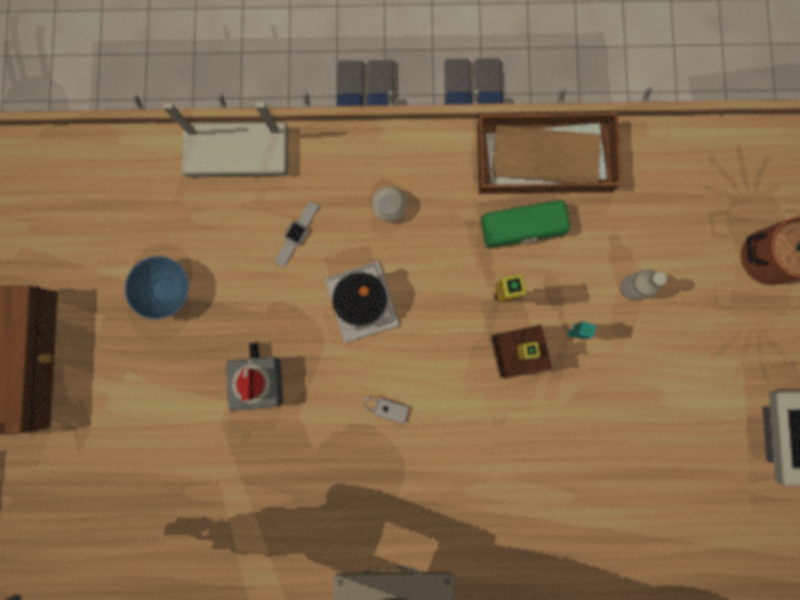

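Candidates for the tester in the top view (800x600 px): the yellow one in the block at (530,350), a free-standing larger yellow one at (512,287), and a turquoise one at (583,330). The one in the block fits the description. I'll check it in a close crop and measure.

```bash
cat > h.py <<'E'
import numpy as np, cv2
from scipy.spatial.transform import Rotation as Ro
def ray(c,u,v):
    d=c['R'].T@np.array([(u-c['cx'])/c['fx'],(v-c['cy'])/c['fy'],1.]); o=-c['R'].T@c['t']; return o,d/np.linalg.norm(d)
def onz(c,u,v,z):
    o,d=ray(c,u,v); return o+d*(z-o[2])/d[2]
def tri(*rays):
    A=0;b=0
    for o,d in rays:
        P=np.eye(3)-np.outer(d,d);A=A+P;b=b+P@o
    X=np.linalg.solve(A,b); return X,[np.linalg.norm((np.eye(3)-np.outer(d,d))@(X-o)) for o,d in rays]
def blobs(img,lo,hi,amin=8):
    h=cv2.cvtColor(img,cv2.COLOR_BGR2HSV); m=cv2.inRange(h,np.array(lo),np.array(hi))
    n,l,s,c=cv2.connectedComponentsWithStats(m)
    return [(c[i].round(1).tolist(),int(s[i,4]),s[i,:4].tolist(),l==i) for i in range(1,n) if s[i,4]>=amin]
def wray(w,st,u,v):
    x,y=(u-w['cx'])/w['fx'],(v-w['cy'])/w['fy'];r=np.hypot(x,y)
    d=np.array([x/r*np.sin(r),y/r*np.sin(r),np.cos(r)]) if r>0 else np.array([0,0,1.])
    M=w['mount'];R=Ro.from_euler('xyz',st['eef_rot']).as_matrix()
    return R@M[:3,3]+st['eef_pos'],R@M[:3,:3]@d
E
python3 - <<'E'
import pickle; from h import *
d=pickle.load(open('d0.pkl','rb'))
for n in('scene','top'):
    im=d[n]['color']
    for nm,lo,hi in[('yellow',(22,120,90),(35,255,255)),('orange',(5,170,150),(16,255,255)),('red',(0,190,90),(4,255,255)),('red2',(172,150,90),(180,255,255))]:
        print(n,nm,[b[:3] for b in blobs(im,lo,hi)])
def crop(n,x,y,w,h,k): return cv2.resize(d[n]['color'][y:y+h,x:x+w],(w*k,h*k),interpolation=cv2.INTER_CUBIC)
a=crop('top',140,215,50,50,8)
b=crop('top',312,170,75,75,5)[:, :]
c=crop('top',200,160,60,60,6)
e=crop('scene',160,190,85,85,4)
def p(i): 
    o=np.zeros((300,400,3),np.uint8);i=cv2.resize(i,(300,300));o[:,:300]=i;return o
cv2.imwrite('pics/c0.png',np.vstack([np.hstack([p(a),p(b)]),np.hstack([p(c),p(e)])]))
E
```

```text
scene yellow [([222.9, 221.1], 226, [215, 205, 18, 32]), ([188.4, 216.4], 119, [182, 206, 14, 22])]
scene orange [([284.3, 187.1], 11, [282, 186, 5, 3])]
scene red [([281.2, 122.5], 24, [277, 120, 9, 6])]
scene red2 []
top yellow [([327.0, 183.7], 155, [318, 176, 19, 16]), ([338.9, 224.1], 88, [333, 219, 13, 11])]
top orange []
top red [([164.7, 244.5], 35, [163, 239, 5, 13]), ([156.2, 247.3], 68, [153, 241, 7, 14])]
top red2 []
```

View pics/c0.png

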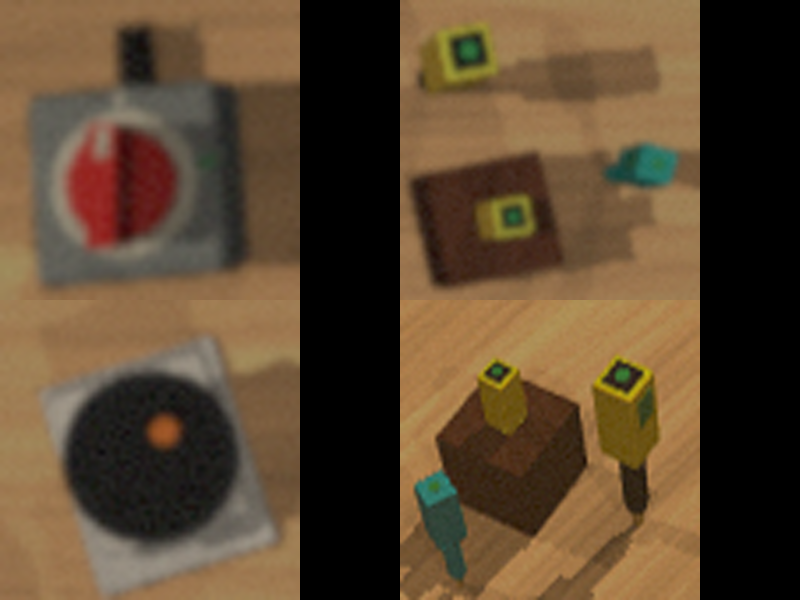

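The picture shows the tester in the block is clearly the smaller yellow one, so I choose it. The handle's white mark points to +x and the green tick is to the right (-y). The orange dot is on the far (+x), up-slope half of the pad.

```bash
python3 - <<'E'
import pickle; from h import *
d=pickle.load(open('d0.pkl','rb')); T=d['top'];S=d['scene']
f=lambda p:np.round(p,1).tolist()
bt=[b[:3] for b in blobs(T['color'],(5,150,90),(17,255,255),5) if 215<b[0][0]<250 and 170<b[0][1]<210]
print(bt)
bs=[b[:3] for b in blobs(S['color'],(0,150,110),(18,255,255),5) if 270<b[0][0]<300 and 180<b[0][1]<195];print(bs)
if bt: 
    print('spot z65',f(onz(T,*bt[0][0],65)))
    if bs: print(tri(ray(T,*bt[0][0]),ray(S,*bs[0][0])))
print('handle',f(onz(T,157,238.3,97)),f(onz(T,157,255.8,97)), 'housing corners',[f(onz(T,140+x/6,215+y/6,57)) for x,y in((30,95),(212,85),(228,272),(43,285))])
# tester top face crop coords scale 4 from (312,170); head-top centre (513,215)-(400,0)
print('tester top',f(onz(T,312+113/4,170+216/4,145)),'scene',f(onz(S,160+98/300*85,190+72/300*85,145)))
print('block top',[f(onz(T,312+x/4,170+y/4,85)) for x,y in((15,180),(138,153),(162,257),(38,284))])
print('stand',[f(onz(T,200+x/5,160+y/5,15)) for x,y in((42,95),(210,38),(278,242),(105,297))])
print('pad c',f(onz(T,200+152/5,160+157/5,60)))
E
```

```text
[([232.4, 185.7], 29, [230, 183, 6, 6])]
[([284.0, 186.9], 16, [282, 185, 5, 5])]
spot z65 [614.4, 47.5, 65.0]
(array([614.84364196,  47.93356545,  66.58875593]), [np.float64(0.8419201844446594), np.float64(0.8419201844445803)])
handle [469.5, 248.8, 97.0] [422.9, 247.9, 97.0] housing corners [[490.2, 293.8, 57.0], [494.1, 208.5, 57.0], [407.8, 199.7, 57.0], [402.5, 285.7, 57.0]]
tester top [502.7, -235.3, 145.0] scene [509.3, -234.9, 145.0]
block top [[529.1, -181.7, 85.0], [546.8, -266.0, 85.0], [476.1, -279.8, 85.0], [458.6, -195.5, 85.0]]
stand [[641.3, 122.0, 15.0], [674.4, 22.6, 15.0], [553.1, -16.7, 15.0], [521.9, 84.6, 15.0]]
pad c [598.9, 53.5, 60.0]
```

```bash
cat >> h.py <<'E'
def delta(st,pos,R=None,rpy=None):
    "tool-frame shift + rotvec from measured pose to target TCP pose"
    R0=Ro.from_euler('xyz',st['eef_rot']); R=R or Ro.from_euler('xyz',rpy)
    return np.r_[R0.inv().apply(np.array(pos)-st['eef_pos']).round(1),(R0.inv()*R).as_rotvec().round(3)].tolist()
E
python3 - <<'E'
from h import *; from rig import status
print(delta(status.observe(),(447,248,230),rpy=(np.pi,0,np.pi)))
E
```

```text
[-362.3, -238.9, 73.4, -0.001, -0.0, -0.277]
```

Call:
drive_tool --steps '[[[-362,-239,73,0,0,-0.277,0],[-362,-239,73,0,0,-0.277,0],[-362,-239,73,0,0,-0.277,0],[-362,-239,73,0,0,-0.277,0],[-362,-239,73,0,0,-0.277,0],[-362,-239,73,0,0,-0.277,0],[-362,-239,73,0,0,-0.277,0],[-362,-239,73,0,0,-0.277,0]]]'

```text
clock: 0.95
eef_pos: [421.2, 277.3, 237.3]
eef_rot: [3.142, 0.0, -3.141]
ft_force: [1.4, 0.7, 0.1]
width: 85.3
grip_force: 0.0
```

Call:
drive_tool --steps '[[[0,0,0,0,0,0,0],[0,0,0,0,0,0,0]]]'

```text
clock: 1.15
eef_pos: [420.8, 278.0, 237.2]
eef_rot: [-3.141, -0.001, 3.139]
ft_force: [0.2, -0.2, 0.3]
width: 85.4
grip_force: 0.0
```

Call:
drive_tool --steps '[[[-26,-30,7,0,0,0,0],[-26,-30,7,0,0,0,0],[-26,-30,7,0,0,0,0]]]'

```text
clock: 1.45
eef_pos: [445.9, 249.9, 230.7]
eef_rot: [3.141, -0.001, -3.141]
ft_force: [0.1, -0.1, -0.1]
width: 85.3
grip_force: 0.0
```

```bash
python3 - <<'E'
from h import *; from rig import status,vision
import pickle
st=status.observe(); w=vision.snapshot('wrist'); pickle.dump((st,w),open('w1.pkl','wb'))
cv2.imwrite('pics/w1.png',cv2.resize(w['color'],(800,600),interpolation=cv2.INTER_CUBIC))
print(st['eef_pos'],st['eef_rot'])
E
```

```text
[445.89106014 249.85548668 230.66069762] [ 3.14129346e+00 -6.76640527e-04 -3.14125091e+00]
```

View pics/w1.png

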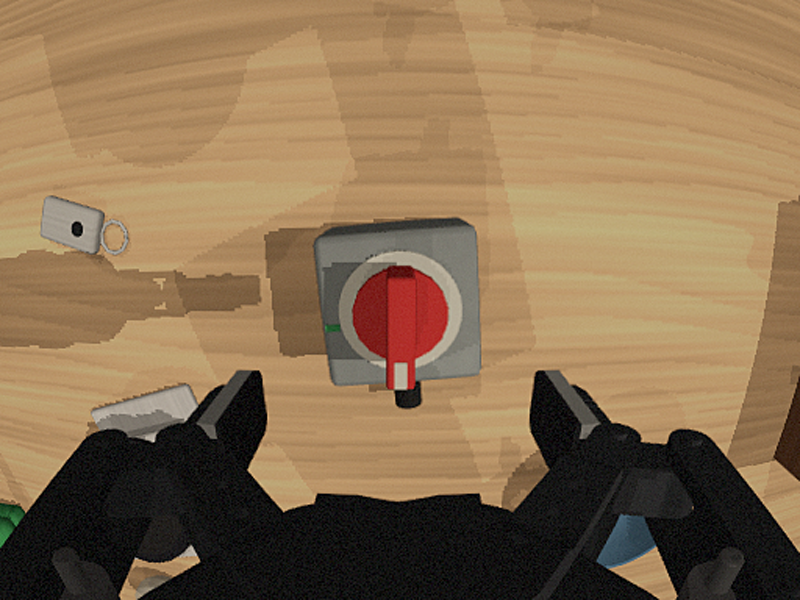

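The wrist view shows the bar's top face running from about (401,280) to (400,388), mark at the far end, and it is almost aligned with the tool.

```bash
python3 - <<'E'
from h import *; import pickle
st,w=pickle.load(open('w1.pkl','rb')); k=512/800
for u,v in((401,279),(400,388),(388,280),(414.5,280),(387,386),(413.5,386)):
    o,d=wray(w,st,u*k,v*k); print(u,v,(o+d*(97-o[2])/d[2]).round(1))
E
```

```text
401 279 [424.1 252.3  97. ]
400 388 [477.9 252.   97. ]
388 280 [424.6 246.5  97. ]
414.5 280 [424.6 258.4  97. ]
387 386 [476.9 245.7  97. ]
413.5 386 [476.9 258.5  97. ]
```

Call:
drive_tool --steps '[[[-3.6,1.3,40,0,0,0,0],[-3.6,1.3,75,0,0,0,0],[-3.6,1.3,88,0,0,0,0],[-3.6,1.3,88,0,0,0,0.4],[-3.6,1.3,88,0,0,0,0.7],[-3.6,1.3,88,0,0,0,0.75]]]'

```text
clock: 2.1
eef_pos: [451.2, 251.3, 145.0]
eef_rot: [3.14, 0.003, -3.141]
ft_force: [0.2, 1.0, -0.1]
width: 44.2
grip_force: 0.0
```

Call:
drive_tool --steps '[[[0,0,0,0,0,0,0.8],[0,0,0,0,0,0,1],[0,0,0,0,0,0,1],[0,0,0,0,0,0,1],[0,0,0,0,0,0,1],[0,0,0,0,0,0,1]]]'

```text
clock: 2.7
eef_pos: [450.8, 251.0, 144.3]
eef_rot: [3.14, 0.002, -3.142]
ft_force: [-1.6, 1.4, 5.8]
width: 12.9
grip_force: 59.2
```

Call:
drive_tool --steps '[[[0,0,-1,0,0,0.1,1],[0,0,-1,0,0,0.2,1],[0,0,-1,0,0,0.3,1],[0,0,-1,0,0,0.4,1],[0,0,-1,0,0,0.4,1]]]'

```text
clock: 3.2
eef_pos: [450.8, 251.1, 144.3]
eef_rot: [3.139, 0.001, 2.738]
ft_force: [3.3, 5.3, -2.7]
width: 13.2
grip_force: 59.4
```

Call:
drive_tool --steps '[[[0,0,0,0,0,0.12,1],[0,0,0,0,0,0.24,1],[0,0,0,0,0,0.36,1],[0,0,0,0,0,0.48,1],[0,0,0,0,0,0.6,1],[0,0,0,0,0,0.72,1],[0,0,0,0,0,0.84,1],[0,0,0,0,0,0.96,1]]]'

```text
clock: 4.0
eef_pos: [451.0, 251.3, 144.4]
eef_rot: [3.138, -0.002, 1.777]
ft_force: [4.8, 5.9, -3.4]
width: 13.1
grip_force: 62.8
```

```bash
python3 - <<'E'
from rig import status
s=status.observe();print(s['torque'],s['ft_force'],s['eef_rot'])
E
```

```text
[ 1.0042131  -0.78015021  1.25240809] [ 4.82792405  5.86106957 -3.36782524] [ 3.13833408e+00 -1.72022000e-03  1.77714160e+00]
```

Call:
drive_tool --steps '[[[0,0,0,0,0,0.04,1],[0,0,0,0,0,0.06,1],[0,0,0,0,0,0.06,1]]]'

```text
clock: 4.3
eef_pos: [451.0, 251.4, 144.5]
eef_rot: [3.138, -0.001, 1.724]
ft_force: [4.5, 5.4, -5.0]
width: 13.0
grip_force: 80.2
```

```bash
python3 - <<'E'
from rig import status
s=status.observe();print(s['torque'],s['ft_force'],s['eef_rot'])
E
```

```text
[ 0.84485871 -0.77715508  1.9330005 ] [ 4.5308146   5.39353624 -5.01427913] [ 3.13813351e+00 -1.27158834e-03  1.72385238e+00]
```

Call:
drive_tool --steps '[[[0,0,0,0,0,0.06,0.5],[0,0,0,0,0,0.06,0.3],[0,0,0,0,0,0.06,0],[0,0,0,0,0,0.06,0],[0,0,-40,0,0,0.06,0],[0,0,-85,0,0,0,0],[0,0,-85,0,0,0,0]]]'

```text
clock: 5.0
eef_pos: [453.2, 251.7, 236.1]
eef_rot: [3.131, -0.003, 1.724]
ft_force: [0.7, -1.1, 1.7]
width: 85.5
grip_force: 0.0
```

```bash
python3 - <<'E'
from h import *; from rig import status,vision
import pickle
st=status.observe(); w=vision.snapshot('wrist'); pickle.dump((st,w),open('w2.pkl','wb'))
cv2.imwrite('pics/w2.png',w['color'])
print(st['eef_pos'],st['eef_rot'])
R=Ro.from_euler('xyz',st['eef_rot'])
print(delta(st,(490,-235,290),rpy=(np.pi,0,np.pi+0.2)), delta(st,(490,-235,290),rpy=(np.pi,0,np.pi/2+0.2)))
E
```

```text
[453.23992104 251.65719541 236.10119207] [ 3.13058653e+00 -2.79598978e-03  1.72440625e+00]
[-486.4, -37.5, -55.7, 0.011, 0.007, -1.617] [-486.4, -37.5, -55.7, 0.011, -0.003, -0.046]
```

View pics/w2.png

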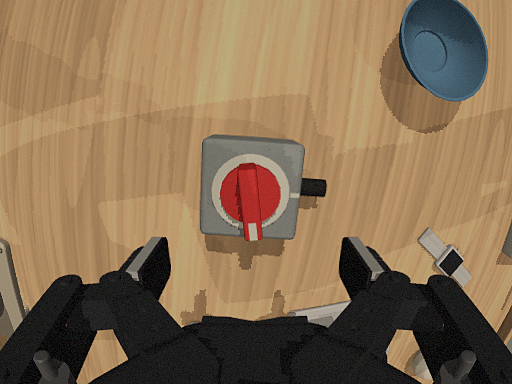

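The handle now points about along the tool x, its marked end at (252,235) hiding the green tick. I'll check its angle numerically.

```bash
python3 - <<'E'
from h import *; import pickle
st,w=pickle.load(open('w2.pkl','rb'))
im=w['color'][158:245,235:270].astype(int)
h=cv2.cvtColor(w['color'],cv2.COLOR_BGR2HSV)
P=lambda u,v:(lambda o,d:o+d*(97-o[2])/d[2])(*wray(w,st,u,v))
# bar-top edges by row: print V channel rows
for v in(180,190,200,210): print(v,w['color'][v,232:272,2].tolist())
a=P(248,170);b=P(253,235);print(a.round(1),b.round(1),np.arctan2((b-a)[1],(b-a)[0]))
E
```

```text
180 [163, 163, 168, 170, 170, 97, 117, 157, 178, 172, 174, 169, 172, 173, 174, 176, 185, 180, 182, 187, 184, 187, 187, 177, 160, 130, 182, 178, 174, 175, 175, 174, 176, 172, 172, 176, 175, 176, 175, 176]
190 [166, 165, 164, 167, 102, 109, 107, 113, 153, 175, 176, 176, 173, 175, 174, 171, 173, 175, 173, 183, 190, 187, 186, 189, 173, 155, 128, 178, 173, 177, 172, 176, 175, 175, 175, 173, 176, 172, 175, 173]
200 [163, 163, 163, 168, 170, 102, 111, 111, 99, 153, 171, 173, 171, 172, 173, 172, 175, 176, 175, 176, 174, 173, 176, 176, 175, 164, 155, 127, 179, 173, 174, 173, 173, 173, 174, 174, 176, 172, 173, 171]
210 [162, 162, 164, 163, 166, 171, 99, 109, 107, 95, 150, 170, 176, 172, 173, 174, 173, 170, 176, 173, 172, 173, 174, 173, 175, 173, 168, 153, 126, 178, 173, 173, 173, 175, 171, 174, 176, 173, 175, 170]
[446.1 278.8  97. ] [457.3 229.8  97. ] -1.3472725963369259
```

The bar is at about -1.32 rad, the same direction as the green tick, and the end torque of 1.9 N m confirms it was against the stop. Next, the tester.

Call:
drive_tool --steps '[[[-100,-8,-55,0.011,0,-0.046,0],[-240,-18,-55,0.011,0,-0.046,0],[-300,-23,-55,0.011,0,-0.046,0],[-486,-37,-55,0.011,0,-0.046,0],[-486,-37,-55,0.011,0,-0.046,0],[-486,-37,-55,0.011,0,-0.046,0],[-486,-37,-55,0.011,0,-0.046,0],[-486,-37,-55,0.011,0,-0.046,0]]]'

```text
clock: 5.85
eef_pos: [478.7, -143.1, 277.8]
eef_rot: [-3.13, -0.001, 1.768]
ft_force: [1.1, 0.4, 0.5]
width: 85.2
grip_force: 0.0
```

```bash
python3 - <<'E'
from h import *; from rig import status,vision
st=status.observe()
print(st['eef_pos'],st['eef_rot'])
print(delta(st,(490,-235,290),rpy=(np.pi,0,np.pi/2+0.2)))
E
```

```text
[ 478.67270659 -143.09967652  277.76021306] [-3.12954536e+00 -1.06866981e-03  1.76776292e+00]
[-92.3, -7.0, -12.3, -0.012, -0.001, -0.003]
```

Call:
drive_tool --steps '[[[-45,-3,-12,-0.012,0,0,0],[-90,-6,-12,-0.012,0,0,0],[-90,-6,-12,-0.012,0,0,0],[-90,-6,-12,-0.012,0,0,0]]]'

```text
clock: 6.25
eef_pos: [490.6, -231.2, 289.3]
eef_rot: [-3.141, -0.002, 1.765]
ft_force: [-0.8, 1.0, -0.2]
width: 85.1
grip_force: 0.0
```

```bash
python3 - <<'E'
from h import *; from rig import status,vision
import pickle
st=status.observe(); w=vision.snapshot('wrist'); pickle.dump((st,w),open('w3.pkl','wb'))
cv2.imwrite('pics/w3.png',cv2.resize(w['color'],(800,600),interpolation=cv2.INTER_CUBIC))
print(st['eef_pos'],st['eef_rot'])
E
```

```text
[ 490.57662376 -231.24830416  289.25427719] [-3.14070153e+00 -2.30545573e-03  1.76544694e+00]
```

View pics/w3.png

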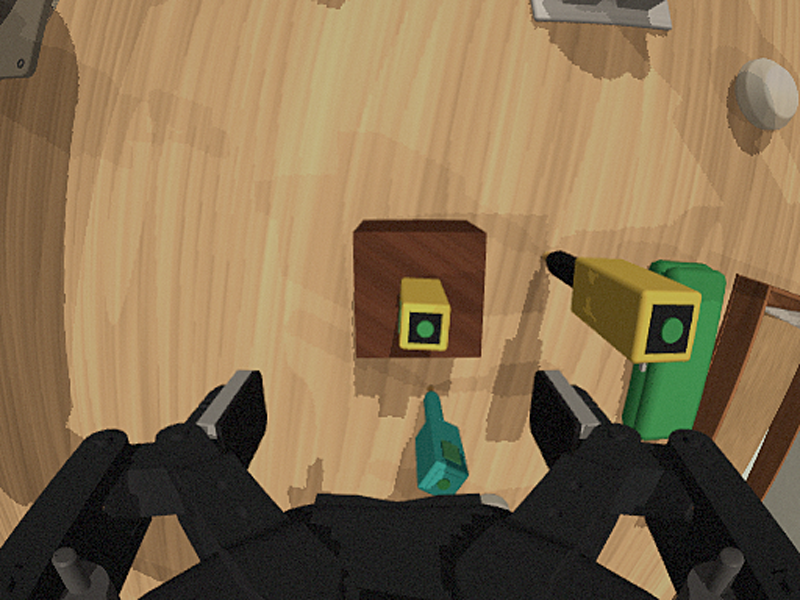

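The wrist view shows the yellow head's top face with corners (400,309), (448,307), (449,347), (402,351). The free-standing larger tester is to the right, with its foot at (552,258) and top at (672,328). Turquoise is below.

```bash
python3 - <<'E'
from h import *; import pickle
st,w=pickle.load(open('w3.pkl','rb')); k=512/800
def P(u,v,z):
    o,d=wray(w,st,u*k,v*k); return o+d*(z-o[2])/d[2]
c=[P(u,v,145) for u,v in((400,309),(448,307),(449,348),(402,351))]
print(np.round(c,1), np.mean(c,0).round(1))
for i in range(4):
    e=c[(i+1)%4]-c[i]; print(np.hypot(e[0],e[1]).round(1), np.arctan2(e[1],e[0]).round(3))
b=[P(u,v,85) for u,v in((355,234),(485,233),(481,357),(356,357))]; print('block',np.round(b,1),np.mean(b,0).round(1))
m=np.mean(c,0); R=Ro.from_euler('xyz',st['eef_rot']); print('in tool',R.inv().apply(m-st['eef_pos']).round(1))
print('other foot',P(552,258,0),'top at z 150,190',P(672,328,150),P(672,328,190))
print(st['eef_rot'])
E
```

```text
[[ 490.7 -225.4  145. ]
 [ 513.2 -219.9  145. ]
 [ 518.4 -240.4  145. ]
 [ 495.9 -246.3  145. ]] [ 504.6 -233.   145. ]
23.1 0.238
21.1 -1.32
23.3 -2.882
21.6 1.813
block [[ 459.2 -202.1   85. ]
 [ 535.1 -186.1   85. ]
 [ 551.6 -263.8   85. ]
 [ 473.1 -279.    85. ]] [ 504.8 -232.7   85. ]
in tool [ -4.8  13.5 144.2]
other foot [ 612.35166918 -200.34641237    0.        ] top at z 150,190 [ 636.53479431 -206.44565614  150.        ] [ 606.13015925 -198.4991176   190.        ]
[-3.14070153e+00 -2.30545573e-03  1.76544694e+00]
```

```bash
python3 - <<'E'
from h import *; from rig import status
st=status.observe()
print(delta(st,(505,-233.5,171),rpy=(np.pi,0,1.80)))
E
```

```text
[-6.3, 13.4, 118.4, -0.001, -0.002, -0.033]
```

Call:
drive_tool --steps '[[[-6.3,13.4,20,0,0,-0.033,0.2],[-6.3,13.4,60,0,0,-0.033,0.3],[-6.3,13.4,95,0,0,-0.033,0.3],[-6.3,13.4,118,0,0,-0.033,0.3],[-6.3,13.4,118,0,0,-0.033,0.3],[-6.3,13.4,118,0,0,-0.033,0.3]]]'

```text
clock: 6.9
eef_pos: [505.7, -232.7, 173.1]
eef_rot: [3.141, -0.001, 1.802]
ft_force: [-0.3, -0.2, 1.1]
width: 59.5
grip_force: 0.0
```

Call:
drive_tool --steps '[[[0,0,0,0,0,0,0.5],[0,0,0,0,0,0,0.6],[0,0,0,0,0,0,0.7],[0,0,0,0,0,0,1],[0,0,0,0,0,0,1],[0,0,0,0,0,0,1],[0,0,0,0,0,0,1]]]'

```text
clock: 7.6
eef_pos: [506.5, -234.5, 174.5]
eef_rot: [3.139, 0.001, 1.801]
ft_force: [-1.3, 0.1, 7.0]
width: 23.5
grip_force: 59.0
```

Call:
drive_tool --steps '[[[0,0,-20,0,0,0,1],[0,0,-50,0,0,0,1],[0,0,-90,0,0,0,1],[0,0,-130,0,0,0,1],[0,0,-130,0,0,0,1],[0,0,-130,0,0,0,1]]]'

```text
clock: 8.2
eef_pos: [506.2, -234.4, 304.4]
eef_rot: [3.138, 0.002, 1.801]
ft_force: [-0.4, -0.1, -1.4]
width: 23.3
grip_force: 58.8
```

```bash
cat >> h.py <<'E'
def padframe(p=0.309,a=0.38):
    c,s=np.cos,np.sin
    x=np.array([c(a)*c(p),c(a)*s(p),s(a)]); n=np.array([-s(a)*c(p),-s(a)*s(p),c(a)]); return np.c_[x,np.cross(n,x),n]
def target(tool_yaw=1.8,p=0.309,a=0.38):
    ax=np.array([s for s in(np.sin(p),-np.cos(p),0)]); return Ro.from_rotvec(ax*a)*Ro.from_euler('xyz',(np.pi,0,tool_yaw))
E
python3 - <<'E'
from h import *; from rig import status,vision
import pickle
st=status.observe(); w=vision.snapshot('wrist'); pickle.dump((st,w),open('w4.pkl','wb'))
cv2.imwrite('pics/w4.png',w['color'])
print(st['eef_pos'],st['eef_rot'],st['width'],st['ft_force'])
S=np.array([614.8,47.9,65.5]);n=padframe()[:,2];R=target();print(n,-R.as_matrix()[:,2])
tcp=S+n*(163.5+45)
print('tcp',tcp,delta(st,tcp,R=R), 'waypoint level', delta(st,(540,-90,305),R=R))
E
```

```text
[ 506.15928439 -234.44593667  304.40385527] [3.13834701e+00 1.86676726e-03 1.80061903e+00] 23.335842880103403 [-0.39006143 -0.09384685 -1.4248762 ]
[-0.35335299 -0.1127992   0.92866464] [-0.35335299 -0.1127992   0.92866464]
tcp [541.12590145  24.38136761 259.12657652] [244.1, 92.9, 45.1, -0.376, 0.032, 0.001] waypoint level [132.9, 65.9, -0.6, -0.376, 0.032, 0.001]
```

View pics/w4.png

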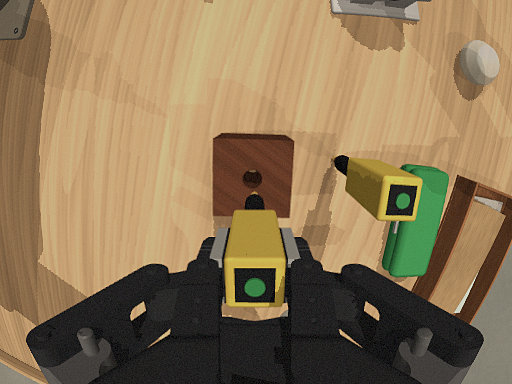

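The tester is held straight between the pads. Its barrel ends at about (254,193), above and clear of the hole at (252,178).

Call:
drive_tool --steps '[[[45,0,0,0,0,0,1],[90,0,0,0,0,0,1],[130,30,0,-0.1,0.01,0,1],[170,60,0,-0.2,0.02,0,1],[210,80,0,-0.3,0.03,0,1],[244,93,20,-0.376,0.032,0,1],[244,93,30,-0.376,0.032,0,1],[244,93,30,-0.376,0.032,0,1]]]'

```text
clock: 9.05
eef_pos: [538.2, 25.5, 268.5]
eef_rot: [2.772, -0.033, 1.808]
ft_force: [-0.0, 0.0, -1.1]
width: 23.3
grip_force: 59.2
```

Call:
drive_tool --steps '[[[0,0,0,0,0,0,1],[0,0,0,0,0,0,1],[0,0,0,0,0,0,1]]]'

```text
clock: 9.35
eef_pos: [541.2, 23.7, 274.0]
eef_rot: [2.764, -0.031, 1.805]
ft_force: [0.8, 0.2, -2.0]
width: 23.6
grip_force: 59.2
```

```bash
python3 - <<'E'
from h import *; from rig import status,vision
import pickle
st=status.observe(); w=vision.snapshot('wrist'); s=vision.snapshot('scene');t=vision.snapshot('top'); pickle.dump((st,w,s,t),open('w5.pkl','wb'))
print(st['eef_pos'],st['eef_rot'],st['width'],st['ft_force'])
a=cv2.resize(w['color'][60:330,100:415],(630,540),interpolation=cv2.INTER_CUBIC)
cv2.imwrite('pics/w5.png',a)
b=np.hstack([cv2.resize(s['color'][80:230,210:340],(390,450),interpolation=cv2.INTER_CUBIC),cv2.resize(t['color'][130:230,180:267],(391,450),interpolation=cv2.INTER_CUBIC)])
cv2.imwrite('pics/s5.png',b)
E
```

```text
[541.22867008  23.69336711 273.96873337] [ 2.76370429 -0.03089     1.80541165] 23.627488235096465 [ 0.76046697  0.15650729 -1.97545288]
```

View pics/w5.png

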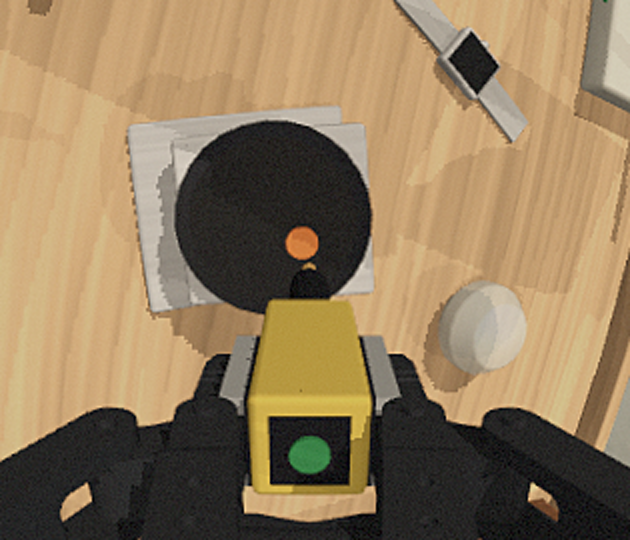

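View pics/s5.png

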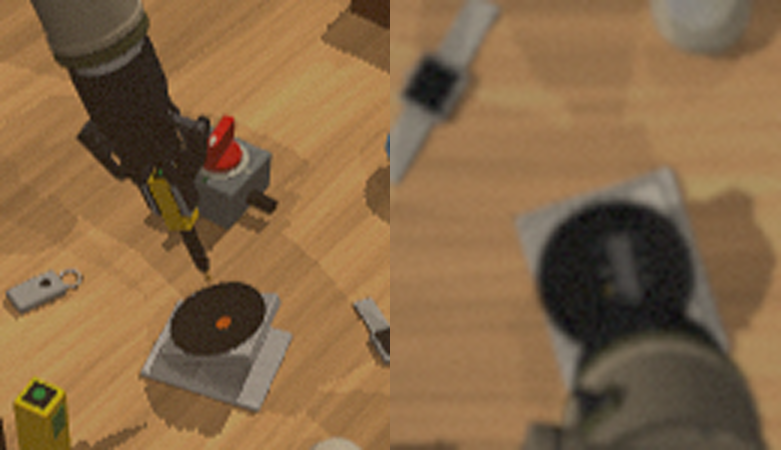

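Wrist: the tip is at full-frame (254.5,192.5) and the dot at (251,181). Scene: the tip is at (278.7,172.3) and the dot at (284.3,187.7). The pad is clear of everything else.

```bash
python3 - <<'E'
from h import *; import pickle
st,w,s,t=pickle.load(open('w5.pkl','rb'))
R0=Ro.from_euler('xyz',st['eef_rot']); M=R0.as_matrix()
tip,e=tri(wray(w,st,254.5,192.5),ray(s,278.7,172.3)); print('tip tri',tip,e,'tool',R0.inv().apply(tip-st['eef_pos']))
print('nominal tip',st['eef_pos']+M@[0,0,163.5])
bw=blobs(w['color'],(5,150,90),(17,255,255),20); bw=[b for b in bw if abs(b[0][0]-251)<15 and abs(b[0][1]-181)<10]; print([b[:3] for b in bw])
u,v=bw[0][0]
dot,e=tri(wray(w,st,u,v),ray(s,284.2,187.2)); print('dot',dot,e)
def P(u,v,z):
    o,d=wray(w,st,100+u/2,60+v/2); return o+d*(z-o[2])/d[2]
print('dot z65.5',P(2*(u-100),2*(v-60),65.5))
q=[P(a,b,8) for a,b in((130,128),(340,107),(152,312))]
for a,b in((0,1),(0,2)):
    d=q[b]-q[a]; print(np.linalg.norm(d),np.arctan2(d[1],d[0]))
# tip depth: intersect wrist ray with nominal tool z=163.5 plane
o,d=wray(w,st,254.5,192.5); ot=R0.inv().apply(o-st['eef_pos']);dt=R0.inv().apply(d); print('tip at tool z163.5',ot+dt*(163.5-ot[2])/dt[2])
# head top face corners centre (309,445) at tool z 29.5
o,d=wray(w,st,100+309/2,60+441/2); ot=R0.inv().apply(o-st['eef_pos']);dt=R0.inv().apply(d); print('head top',ot+dt*(29.5-ot[2])/dt[2])
# pad normal: disc contour
dk=cv2.inRange(w['color'],np.array([0,0,0]),np.array([60,60,60]))
F=padframe(); C=np.array([614.8,47.9,65.5])-14*F[:,0]+12*F[:,1]
print('predicted disc edge px crop:')
for k in range(8):
    X=C+50*(np.cos(k*np.pi/4)*F[:,0]+np.sin(k*np.pi/4)*F[:,1]); c=(R0.inv().apply(X-st['eef_pos'])-w['mount'][:3,3])@w['mount'][:3,:3]
    r=np.hypot(*c[:2]);th=np.arctan2(r,c[2]); print(((w['cx']+w['fx']*th*c[0]/r-100)*2).round(), ((w['cy']+w['fy']*th*c[1]/r-60)*2).round())
E
```

```text
tip tri [597.43420696  45.44946434 121.3112861 ] [np.float64(1.233723942628304), np.float64(1.2337239426282145)] tool [  3.37532601  -0.88004322 164.08692528]
nominal tip [598.80966409  42.28184216 122.07683851]
[([250.6, 181.0], 222, [243, 173, 16, 17])]
dot [616.16632258  48.48233963  65.87727749] [np.float64(0.07438943919036066), np.float64(0.0743894391905214)]
dot z65.5 [616.26952799  48.3842578   65.5       ]
126.1881963888237 0.30693520811143205
106.08230169031731 -1.2795138476389076
tip at tool z163.5 [4.27415719e+00 1.26281880e-01 1.63500000e+02]
head top [ 5.42223124  0.07856254 29.5       ]
predicted disc edge px crop:
368.0 214.0
334.0 145.0
259.0 122.0
191.0 158.0
172.0 230.0
208.0 294.0
278.0 315.0
344.0 284.0
```

```bash
cat > go.py <<'E'
import sys; from h import *; from rig import status
st=status.observe(); D=np.array([616.2,48.4,65.6]); tip=np.array([3.9,0,163.5])
R=target(p=0.30); n=padframe(p=0.30)[:,2]; h=float(sys.argv[1])
print(st['eef_pos'].round(1) if hasattr(st['eef_pos'],'round') else st['eef_pos'],'F.n',np.dot(st['ft_force'],n).round(2),np.round(st['ft_force'],2))
M=Ro.from_euler('xyz',st['eef_rot']); t=st['eef_pos']+M.apply(tip)-D; F=padframe(p=0.30)
print('tip rel dot in pad frame',(t@F).round(2),'tilt err',(M.inv()*R).as_rotvec().round(4))
print(delta(st,D+n*h-R.apply(tip),R=R))
E
python3 go.py 10
```

```text
[541.   24.1 273.6] F.n -0.91 [ 0.94 -0.25 -0.65]
tip rel dot in pad frame [ 3.87  3.71 59.04] tilt err [-0.0014 -0.0049 -0.001 ]
[-3.4, -3.7, 49.0, -0.001, -0.005, -0.001]
```

Call:
drive_tool --steps '[[[-3.4,-3.7,20,0,-0.005,0,1],[-3.4,-3.7,40,0,-0.005,0,1],[-3.4,-3.7,49,0,-0.005,0,1],[-3.4,-3.7,49,0,-0.005,0,1],[-3.4,-3.7,49,0,-0.005,0,1],[-3.4,-3.7,49,0,-0.005,0,1]]]'

```text
clock: 10.1
eef_pos: [555.7, 26.1, 227.4]
eef_rot: [2.763, -0.026, 1.805]
ft_force: [-0.4, -0.2, 0.0]
width: 23.2
grip_force: 59.2
```

```bash
python3 - <<'E'
from h import *; from rig import status,vision
import pickle
st=status.observe(); w=vision.snapshot('wrist'); s=vision.snapshot('scene'); pickle.dump((st,w,s),open('w6.pkl','wb'))
a=cv2.resize(w['color'][150:220,220:290],(400,400),interpolation=cv2.INTER_CUBIC)
b=cv2.resize(s['color'][140:210,250:320],(400,400),interpolation=cv2.INTER_CUBIC)
cv2.imwrite('pics/s6.png',np.hstack([a,b]))
E
python3 go.py 0
```

```text
[555.7  26.1 227.3] F.n -0.11 [-0.65 -0.05 -0.37]
tip rel dot in pad frame [ 0.41  0.49 10.57] tilt err [-0.0003  0.0001 -0.    ]
[-0.5, -0.4, 10.6, -0.0, 0.0, -0.0]
```

View pics/s6.png

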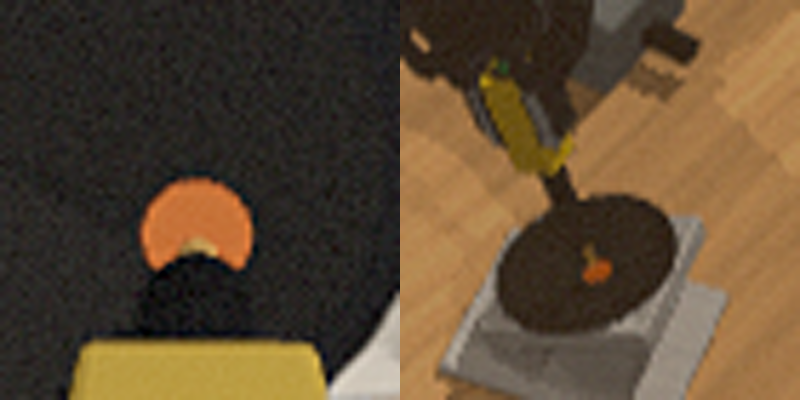

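Wrist crop: the tip at (198,240) is in line with the dot centre (197,234). Scene crop: extending the pin 10 mm along its axis lands on the dot centre (598,270). I'll approach and press in stages.

Call:
drive_tool --steps '[[[-0.5,-0.4,4,0,0,0,1],[-0.5,-0.4,8,0,0,0,1],[-0.5,-0.4,8,0,0,0,1],[-0.5,-0.4,8,0,0,0,1]]]'

```text
clock: 10.6
eef_pos: [557.9, 26.5, 218.4]
eef_rot: [2.765, -0.027, 1.805]
ft_force: [-0.3, -0.5, 0.8]
width: 23.5
grip_force: 59.4
```

```bash
python3 go.py -2
```

```text
[557.9  26.5 218.4] F.n 0.9 [-0.31 -0.49  0.8 ]
tip rel dot in pad frame [-1.15  0.34  1.5 ] tilt err [-0.0022 -0.0005 -0.0003]
[-0.2, 0.8, 3.5, -0.002, -0.0, -0.0]
```

Call:
drive_tool --steps '[[[0,0,2,0,0,0,1],[0,0,4,0,0,0,1],[0,0,4,0,0,0,1],[0,0,4,0,0,0,1]]]'

```text
clock: 11.0
eef_pos: [559.3, 27.0, 214.8]
eef_rot: [2.765, -0.027, 1.805]
ft_force: [-0.7, -0.5, 0.6]
width: 23.3
grip_force: 59.6
```

```bash
python3 go.py -5; cat > ft.py <<'E'
from h import *; from rig import status,vision
n=padframe(p=.3)[:,2]; f=[]
for _ in range(6):
    vision.snapshot('top'); f.append(np.dot(status.observe()['ft_force'],n))
print('mean F.n',np.mean(f).round(2),np.round(f,1))
E
python3 ft.py
```

```text
[559.3  27.  214.8] F.n 0.84 [-0.73 -0.54  0.56]
tip rel dot in pad frame [-1.09  0.36 -2.45] tilt err [-0.002  -0.0005 -0.0003]
[-0.2, 0.8, 2.5, -0.002, -0.0, -0.0]
mean F.n 1.56 [1.5 0.6 2.4 2.2 1.2 1.6]
```

```bash
sed -i 's/range(6)/range(20)/; s/,np.round(f,1)/,np.std(f)/' ft.py; python3 ft.py; python3 go.py 10
```

```text
mean F.n 1.55 0.3515894857518618
[559.2  27.  214.7] F.n 1.51 [-0.63 -0.9   1.28]
tip rel dot in pad frame [-1.18  0.37 -2.47] tilt err [-0.0021 -0.0005 -0.0003]
[-0.2, 0.8, -12.5, -0.002, -0.0, -0.0]
```

Call:
drive_tool --steps '[[[0,0.8,-5,-0.002,0,0,1],[0,0.8,-12,-0.002,0,0,1],[0,0.8,-12,-0.002,0,0,1],[0,0.8,-12,-0.002,0,0,1]]]'

```text
clock: 12.7
eef_pos: [555.8, 25.8, 226.6]
eef_rot: [2.762, -0.027, 1.805]
ft_force: [-1.0, 0.0, -1.2]
width: 23.5
grip_force: 59.3
```

```bash
python3 ft.py; python3 go.py 0
```

```text
mean F.n -0.69 0.3880006803711723
[555.8  25.8 226.2] F.n -0.37 [-0.36 -0.04 -0.54]
tip rel dot in pad frame [0.07 0.28 9.58] tilt err [ 0.0001 -0.0005 -0.0003]
[-0.2, -0.0, 9.6, 0.0, -0.0, -0.0]
```

Call:
drive_tool --steps '[[[0,-0.5,3,0.002,0,0,1],[0,-0.5,5,0.002,0,0,1],[0,-0.5,8,0.002,0,0,1],[0,-0.5,11,0.002,0,0,1],[0,-0.5,11,0.002,0,0,1],[0,-0.5,11,0.002,0,0,1]]]'

```text
clock: 14.3
eef_pos: [559.2, 27.0, 215.8]
eef_rot: [2.765, -0.027, 1.805]
ft_force: [-0.7, -0.2, 1.0]
width: 23.2
grip_force: 59.5
```

```bash
python3 ft.py; python3 go.py -1.5; python3 - <<'E'
from h import *; from rig import status,vision
st=status.observe(); w=vision.snapshot('wrist'); s=vision.snapshot('scene')
R0=Ro.from_euler('xyz',st['eef_rot'])
for n,c in(('w',w['color'][150:220,220:290]),('s',s['color'][150:220,250:320])):
    for b in blobs(c,(5,130,80),(17,255,255),4): print(n,b[:3])
def pr(X):
    c=(R0.inv().apply(X-st['eef_pos'])-w['mount'][:3,3])@w['mount'][:3,:3]; r=np.hypot(*c[:2]);th=np.arctan2(r,c[2]); return [w['cx']+w['fx']*th*c[0]/r-220,w['cy']+w['fy']*th*c[1]/r-150]
print('dot model px', pr(np.array([616.2,48.4,65.6])))
for x in range(248,262,2): print(x,[''.join('%4d'%v for v in w['color'][170:196:1,x,2])])
E
```

```text
mean F.n 1.42 0.5818351344474711
[559.2  27.  215.8] F.n 1.14 [-1.65 -0.39  0.55]
tip rel dot in pad frame [-0.82  0.37 -1.46] tilt err [-0.0021 -0.0005 -0.0003]
[-0.2, 0.5, 0.0, -0.002, -0.0, -0.0]
w ([36.1, 40.9], 211, [26, 34, 20, 17])
s ([37.4, 33.9], 2891, [0, 0, 70, 70])
s ([34.3, 37.1], 19, [32, 35, 5, 5])
dot model px [np.float64(35.38798045973951), np.float64(43.79788942146243)]
248 ['  35  43  29  40  35  44  38  41  34  36  33  43  45  45  34  15  37  84 170 207 211 203 196 199 202 196']
250 ['  40  38  40  31  43  39  40  41  45  33  37  44  35  44  28  23 168 220 206 200 204 199 198 202 182  47']
252 ['  36  39  41  37  31  36  38  41  38  36  39  42  35  32  34 168 215 204 200 200 200 203 206 190  84   6']
254 ['  41  41  35  37  39  43  38  46  35  33  39  38  30  32  97 182 210 201 202 201 200 203 195 159  46  18']
256 ['  38  34  36  33  38  39  39  40  38  39  39  41  32  28 124 191 208 202 200 201 202 204 206 201 147   7']
258 ['  33  42  37  37  33  34  45  41  38  41  42  31  40   7  43 169 213 204 201 200 202 202 201 213 189  75']
260 ['  47  34  40  34  42  35  36  39  43  43  43  48  39  30  24 122 197 209 202 201 201 202 200 204 208 194']
```

The pin is pressed about 5-6 mm on the dot. It sits about 1-2 mm off centre, so I'll lift, shift and press again.

Call:
drive_tool --steps '[[[0,0,-5,0,0,0,1],[0,0,-9,0,0,0,1],[-1,1.5,-9,-0.002,0,0,1],[-1,1.5,-9,-0.002,0,0,1],[-1,1.5,-5,-0.002,0,0,1],[-1,1.5,-3,-0.002,0,0,1],[-1,1.5,0,-0.002,0,0,1],[-1,1.5,0,-0.002,0,0,1]]]'

```text
clock: 16.2
eef_pos: [560.8, 26.3, 215.9]
eef_rot: [2.763, -0.027, 1.805]
ft_force: [-0.1, -0.8, 0.2]
width: 23.4
grip_force: 59.5
```

Call:
drive_tool --steps '[[[0,0,0,0,0,0,1],[0,0,0,0,0,0,1],[0,0,0,0,0,0,1]]]'

```text
clock: 16.5
eef_pos: [560.7, 26.3, 216.4]
eef_rot: [2.763, -0.027, 1.805]
ft_force: [-0.9, -1.3, 1.2]
width: 23.3
grip_force: 59.5
```

```bash
python3 ft.py; python3 go.py -1.5; python3 - <<'E'
from h import *; from rig import status,vision
w=vision.snapshot('wrist'); s=vision.snapshot('scene')
for b in blobs(w['color'][150:220,220:290],(5,130,80),(17,255,255),4): print(b[:3])
for x in range(248,264,2): print(x,[''.join('%4d'%v for v in w['color'][182:198,x,2])])
m=vision.snapshot('top')
E
```

```text
mean F.n 1.14 0.6470946117785161
[560.7  26.3 216.3] F.n -0.6 [-0.31 -0.24 -0.79]
tip rel dot in pad frame [ 0.89 -0.76 -1.49] tilt err [-0.0001 -0.0005 -0.0004]
[0.8, -1.0, 0.0, -0.0, -0.001, -0.0]
([33.0, 40.1], 237, [23, 33, 21, 17])
248 ['  30  15 106 192 211 205 202 202 202 200 192 195 200 205 179   0']
250 ['  23  90 184 211 202 204 199 201 201 200 196 200 186  88   0  12']
252 ['  17 132 198 205 202 203 200 200 202 202 205 185 119  10  13  21']
254 ['  18 156 210 204 203 200 202 201 202 201 209 188  43   9  32  32']
256 ['  20 115 189 209 203 201 201 200 201 203 202 205 151  14  24  12']
258 ['  32  19 124 195 210 202 203 201 202 201 202 209 189  73  16  15']
260 ['  37  31  16  88 177 210 207 204 200 202 201 200 208 196 125  34']
262 ['  43  37  28  32  17  88 182 215 210 209 210 207 210 212 222 200']
```

The columns now agree. In the other direction the tip needs about +2.3 mm in tool x, because image down is tool -x. One more lift and shift.

Call:
drive_tool --steps '[[[0,0,-5,0,0,0,1],[0,0,-9,0,0,0,1],[2.3,0,-9,0,0,0,1],[2.3,0,-9,0,0,0,1],[2.3,0,-5,0,0,0,1],[2.3,0,-3,0,0,0,1],[2.3,0,0.5,0,0,0,1],[2.3,0,0.5,0,0,0,1]]]'

```text
clock: 18.45
eef_pos: [560.5, 28.7, 215.5]
eef_rot: [2.763, -0.027, 1.805]
ft_force: [-0.7, 0.3, 1.2]
width: 23.5
grip_force: 59.5
```

Call:
drive_tool --steps '[[[0,0,0,0,0,0,1],[0,0,0,0,0,0,1],[0,0,0,0,0,0,1]]]'

```text
clock: 18.75
eef_pos: [560.4, 28.6, 216.0]
eef_rot: [2.763, -0.027, 1.805]
ft_force: [-1.1, -0.2, 1.8]
width: 23.6
grip_force: 59.5
```

```bash
python3 ft.py; python3 go.py -1.5; python3 - <<'E'
from h import *; from rig import status,vision
w=vision.snapshot('wrist')
for b in blobs(w['color'][150:220,220:290],(5,130,80),(17,255,255),4): print(b[:3])
for x in range(248,262,2): print(x,[''.join('%4d'%v for v in w['color'][182:198,x,2])])
E
```

```text
mean F.n 1.53 0.40492452344342916
[560.4  28.6 215.9] F.n 1.49 [-0.99 -0.06  1.22]
tip rel dot in pad frame [ 1.07  1.51 -1.96] tilt err [-0.0001 -0.0005 -0.0003]
[-1.5, -1.0, -0.5, -0.0, -0.0, -0.0]
([32.8, 42.0], 183, [23, 36, 21, 16])
248 ['  46  31  44  28  21 109 190 216 206 198 195 197 201 192 132   0']
250 ['  45  33  38  38  92 185 209 203 199 200 200 203 187  96  11  27']
252 ['  34  36  33  20 134 196 208 203 201 203 206 181  93   3  17  19']
254 ['  41  34  37  10 157 209 204 201 201 203 211 184  34  13  28  21']
256 ['  29  38  43  29 119 196 209 202 201 201 206 200 145   0  27  26']
258 ['  42  36  41  31  31 124 194 209 203 201 203 212 190  71   9  19']
260 ['  39  43  32  39  31  25  86 176 212 207 202 203 210 195 123  31']
```

```bash
python3 -c "
from rig import order; print(order.finish_job())"
```

```text
the job is handed in; nothing more can be done
None
```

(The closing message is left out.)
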